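# Close the board press evenly, corner by corner

### The job

Push the levelling board all the way into the press, until its tail is flush with the end of the tongue, and then press the four blue caps down in two rounds so that the cover seats flat: first each cap about half-way, then each fully home, and in both rounds do two diagonally opposite caps before the other two. Never let the cover tilt more than 4 degrees, leave the things around the press where they are, and let go of everything at the end.

Things in the scene. Friction and masses are not known exactly. Their poses are not given: they have to be found in the camera images.
- press: dark wooden board press, fixed, yaw within 0.2 rad. Origin: centre of its footprint, on the table. Slab 140 (x) x 170 (y) mm, upper face (floor) at z = 20 mm; a tongue 64 mm wide, top at z = 20, runs out on the +y side to y = +125 mm. Board channel along y: rails' inner faces at x = +-22.5 mm, end stop face at y = -40 mm, rail tops z = 27. Posts with blue caps, each on a round seat (top z = 28), at x = +-50, y = +-65 mm
- cover: light wooden cover, loose on the posts between sprung bushings (1 to 2.3 N each, pushing up) and the caps; 132 x 162 x 8 mm with two 6 mm battens on top; origin: centre of its underside, z up. Underside 40 mm above the table when raised, 28 mm when on its four round seats under the caps. Where a cap is pushed down it follows, and tilts if the other corners stay up
- press_board_1: thin wooden levelling board, 42 (x) x 165 (y) x 7 mm, about 40 g, loose; origin: centre of its underside. It lies on the press floor in the channel under the raised cover; its tail starts 30 to 60 mm past the tongue's end. Home against the end stop, the tail is flush with the tongue's end
- board_tail (a point): middle of the board's outer end face (tail), 23 mm above the table; home, it lies at y = +125 mm in the press frame
- cap_1_top (a point): centre of the flat top of blue cap 1, 27 mm across, near the robot, on the tongue's side (press x = -50, y = +65 mm); 82 mm above the table when its joint reads 0, 66 mm when home. Diagonal pairs are 1-3 and 2-4
- cap_2_top (a point): centre of the flat top of blue cap 2, 27 mm across, far from the robot, on the tongue's side (+50, +65 mm); 82 mm above the table when its joint reads 0, 66 mm when home. Diagonal pairs are 1-3 and 2-4
- cap_3_top (a point): centre of the flat top of blue cap 3, 27 mm across, far from the robot, away from the tongue (+50, -65 mm); 82 mm above the table when its joint reads 0, 66 mm when home. Diagonal pairs are 1-3 and 2-4
- cap_4_top (a point): centre of the flat top of blue cap 4, 27 mm across, near the robot, away from the tongue (-50, -65 mm); 82 mm above the table when its joint reads 0, 66 mm when home. Diagonal pairs are 1-3 and 2-4
- cap_1 (a joint): how far cap 1 is pushed down its post, m: 0 top, 0 to 0.002 at the start, touches the level raised cover at 0.003, 0.008 is half-way, about 0.0155 home (cover on its seat). Grips its post with about 6 N of friction: takes 5 to 12 N to push, stays where it is left
- cap_2 (a joint): how far cap 2 is pushed down its post, m: 0 top, 0 to 0.002 at the start, touches the level raised cover at 0.003, 0.008 is half-way, about 0.0155 home (cover on its seat). Grips its post with about 6 N of friction: takes 5 to 12 N to push, stays where it is left
- cap_3 (a joint): how far cap 3 is pushed down its post, m: 0 top, 0 to 0.002 at the start, touches the level raised cover at 0.003, 0.008 is half-way, about 0.0155 home (cover on its seat). Grips its post with about 6 N of friction: takes 5 to 12 N to push, stays where it is left
- cap_4 (a joint): how far cap 4 is pushed down its post, m: 0 top, 0 to 0.002 at the start, touches the level raised cover at 0.003, 0.008 is half-way, about 0.0155 home (cover on its seat). Grips its post with about 6 N of friction: takes 5 to 12 N to push, stays where it is left
- press_board_2: bystander: a spare levelling board, 42 x 165 x 7 mm, lying to the right; origin at the centre of its underside
- spoon_round: bystander: a wooden spoon, 173 x 38 x 12 mm, lying to the right of the press; origin at the centre of its underside
- hake_brush: bystander: a flat brush, 82 x 37 x 9 mm, lying behind the press; origin at the centre of its underside
There are look-alikes about, which are no part of the job. Leave any pink or yellow look-alike of the press_board_1 alone.

How it is judged:
On the way, in this order (a step that is already met when the one before it is completed fails the run):
1. the board is fully home while all four caps are still up (y of board_tail in the frame of press between 0.12 and 0.1275 m and value of joint each of cap_1, cap_2, cap_3, cap_4 below 0.004 m), for 0.2 s.
2. two diagonally opposite caps are about half-way down (5.5 to 11.5 mm), the other two still up (((value of joint cap_1 between 0.0055 and 0.0115 m and value of joint cap_3 between 0.0055 and 0.0115 m and value of joint each of cap_2, cap_4 below 0.0045 m) or (value of joint cap_2 between 0.0055 and 0.0115 m and value of joint cap_4 between 0.0055 and 0.0115 m and value of joint each of cap_1, cap_3 below 0.0045 m))), for 0.2 s.
3. all four caps are about half-way down (5.5 to 11.5 mm) (value of joint cap_1 between 0.0055 and 0.0115 m and value of joint cap_2 between 0.0055 and 0.0115 m and value of joint cap_3 between 0.0055 and 0.0115 m and value of joint cap_4 between 0.0055 and 0.0115 m), for 0.2 s.
4. two diagonally opposite caps are fully home, the other two still half-way (((value of joint each of cap_1, cap_3 above 0.0135 m and value of joint each of cap_2, cap_4 below 0.0125 m) or (value of joint each of cap_2, cap_4 above 0.0135 m and value of joint each of cap_1, cap_3 below 0.0125 m))), for 0.2 s.
At the end, for the whole second after the job is handed in: All four caps are pushed down at least 13.5 mm, the cover lies flat on its four seats (within 1.5 mm and 0.015 rad) and at rest, and the board is home at the end stop (tail flush with the tongue's end, from 5 mm inside to 2.5 mm outside) (value of joint each of cap_1, cap_2, cap_3, cap_4 above 0.0135 m and y of board_tail in the frame of press between 0.12 and 0.1275 m and z of cover in the frame of press below 0.0295 m and angle between cover's own z axis and vertical below 0.015 rad and linear speed of each of cover, press_board_1 below 0.02 m/s); the robot touches nothing.
It fails at once if the cover tilts more than 0.07 rad (4 degrees) (angle between cover's own z axis and vertical above 0.07 rad).
It fails at once if a bystander (spare board, spoon or flat brush) is moved more than 15 mm (distance of any of press_board_2, spoon_round, hake_brush from where it was at the start of the episode above 0.015 m).
It also fails if it takes over 61 s, if anything falls off the work surface, if the arm or the gripper's body presses on something with over 40 N, if the wrist force passes 120 N, or if a joint passes its speed limit or range.

### The arm

A 6-joint arm with a two-finger parallel gripper is mounted at the origin on a cart in front of the work surface, level with it; the furniture and walls round the work are solid. World frame = base frame: x ahead of the robot, y to its left, z up, the work surface at z = 0. Lengths are in m, angles in rad, forces in N, time in s.
With the tool pointing down it reaches from about 0.3 to 0.875 m from the base axis. Payload 6.4 kg.
Tool frame: the origin (TCP) lies midway between the tips of the shut fingers; the grasp point (between the pads) lies ctrl.grip_depth behind it (ctrl.grip_depth is the distance from the TCP to the grasp point, in m); x points along the fingers, y is the direction in which the jaws open and shut, and the axes are right-handed (so a half turn about x gives the same grasp; the last joint's range is limited). The gripper opens to 85 mm and grips with 20 to 120 N. Pads are 22 mm wide; open, the fingers measure 114 mm over their backs; the gripper's body (76 mm by 85 mm) begins 54 mm behind the grasp point. The pads swing forward as they close: fully open they stand 13 mm farther back than shut.
Start: joints at [1.02, 0.181, 1.607, -0, 1.354, -0.206], TCP at [0.194, 0.541, 0.231] pointing down, gripper open.
Joint ranges: [-2.99, 2.99], [-0.89, 2.07], [0.3, 2.58], [-1.14, 4.28], [0, 2.63], [-3.12, 3.12]. Speed limits (rad/s): [2.57, 2.57, 3.01, 3.14, 3.14, 3.14].

### API

Orientations are given as a unit quaternion [w, x, y, z].
In Python, from bench import ctrl gives the robot as it stands.
- The arm moves only by the tool carry_out, never from a script. Its argument "motion" is one flat list of numbers, 7 for each row, row after row: the turn, a rotation vector about the tool's x, y, z in degrees, then the shift along the tool's x, y, z in m, then the gripper's target within -1 to 1 (shut at 1, half-way at 0, fully open at -1). A call has 1 to 10 rows; each row shifts and turns the pose as measured when the row begins, along the tool's axes as they then stand; what a row does not reach is not made up. A row lasts 1/10 s, in which the tool goes at most 50 mm and 8.59 degrees, less where a joint would pass 70% of its speed; a pose out of reach is approached as far as the arm can. A call with a gripper value outside its range is refused whole. The fingers move at their own pace and stop on an object; the grip force is fixed at half the most. Time passes only in rows, so rows that do not move let the fingers close. It gives the time, the measured TCP pose, the force and the opening at its end, in the units of the state.
- ctrl.get_obs(): the state, without advancing time (a new reading comes with each control period).
- ctrl.camera(name): name is "scene" or "side" or "wrist"; returns the picture (420x560x3 uint8, blue, green, red); there is no depth.
- ctrl.camera_params(name): a dict with "mtx" (3x3 intrinsics, pixels), "pose" (4x4, takes a point from camera to world coordinates); the wrist camera has in their place "hand_eye" (4x4, takes a point from camera to tool coordinates, whose origin is the TCP and whose axes are the tool frame's). Camera axes: x right, y down, z forward; pixel columns grow to the right and rows downward; lengths in m; the calibration is good to about 2 mm. A picture is of the moment at which its call begins: read the wrist's pose just before it. camera_params takes no time and is no camera call.
- ctrl.hand_in(): hands the job in, once; it reports no verdict.
Trained networks look in the newest picture that a camera, given by its name, has taken for a name from the list of things; names that differ only in an ending like _2 or _b are one class to them, and where a whole thing is asked for, a point or a joint stands for the part that bears it (a point fixed in the world has none). Each returns a list of dicts, best first, with "conf" (0 to 1); they miss things now and then, are a little off and sometimes report something else, mostly with a low value. They report only what shows in the picture. A call takes as long as a camera call. They do not tell look-alikes from the thing itself.
- ctrl.boxes_of(camera, thing): "point" ([x, y, z] in m, in the coordinates of the camera as it stood for that picture, good to about 4 mm: the middle of the surface that is visible of it).
- ctrl.trace(camera, thing): "pixels" (420x560 bool, what is visible of it).
- ctrl.landmark_of(camera, thing): "point" ([x, y, z] in m, in the coordinates of the camera as it stood for that picture, good to about 4 mm: a listed point, or the origin of a listed thing).
The state is a dict: "time_s": time; "q": joint angles; "dq": joint speeds; "joint_efforts": joint torques, N m; "eef_pos": TCP position; "eef_rot": TCP orientation; "wrist_force": force on the tool from outside, world axes, zero at the start; "torque": the same for the moment, N m; "opening": opening from 0.0 (shut) to 1.0 (fully open).
Only numpy, scipy, OpenCV 4.12 (cv2) and the standard library are available. Lean on these libraries where they do the work, as an engineer would, in place of code of your own. Each camera call takes 0.05 s, during which the arm holds its last target. There are 200 camera calls.

## Working session

There is one attempt and no reset: what is moved stays moved. The work goes in short steps, Python scripts to look and compute and a tool call to move; the robot and the scene stay as the last step left them, time stands still between calls to the robot, and variables do not carry over. Pictures are saved under pics/ and viewed, about 8 in all and at most 12, crops included, and the job is handed in when it is done.

Besides the shell and the picture viewer there is one more tool, called after "Emit:" as name(argument=value, ...), one argument or row to a line, values as JSON. carry_out: Moves the arm, as the interface text tells. Its arguments: {"type":"object","properties":{"motion":{"type":"array"}},"required":["motion"]}

```bash
mkdir -p pics
cat > h.py <<'E'
import numpy as np, cv2
from bench import ctrl
from scipy.spatial.transform import Rotation as R
def T():
    o=ctrl.get_obs(); q=o['eef_rot']; M=np.eye(4); M[:3,:3]=R.from_quat([q[1],q[2],q[3],q[0]]).as_matrix(); M[:3,3]=o['eef_pos']; return M
def campose(n):
    p=ctrl.camera_params(n); return np.array(p['pose']) if n!='wrist' else T()@np.array(p['hand_eye'])
def lm(n,thing,f='landmark_of'):
    P=campose(n); return [(round(d['conf'],2),(P@np.r_[d['point'],1])[:3].round(4).tolist()) for d in getattr(ctrl,f)(n,thing)]
E
python3 - <<'E'
from h import *
print(ctrl.get_obs()); print(T().round(3), ctrl.grip_depth)
ims=[]
for n in ['scene','side','wrist']:
    im=ctrl.camera(n); cv2.imwrite(f'pics/{n}0.png',im)
    print(n,campose(n).round(3).tolist(),np.array(ctrl.camera_params(n)['mtx']).round(1).tolist())
    for t in ['press','cover','press_board_1','board_tail','cap_1_top','cap_2_top','cap_3_top','cap_4_top','spoon_round','hake_brush']:
        print(n,t,lm(n,t))
E
```

```text
{'time_s': 0.0, 'q': array([ 1.01972387e+00,  1.81553163e-01,  1.60803460e+00, -2.81634134e-06,
        1.35382629e+00, -2.06294562e-01]), 'dq': array([ 5.40942889e-04,  1.56243617e-03, -8.51780229e-04,  2.23441543e-04,
       -7.76807190e-04, -5.30462270e-05]), 'joint_efforts': array([-6.18937465e-04, -4.44847155e+01, -3.51352108e+01, -2.18968994e-04,
        8.76332080e-03,  1.92986090e-05]), 'eef_pos': array([0.19401655, 0.54066744, 0.23036451]), 'eef_rot': array([ 0.69638848,  0.12069558,  0.69686281, -0.12189296]), 'wrist_force': array([-0.37342504, -0.64759193, -0.1246623 ]), 'torque': array([0.02162624, 0.02194473, 0.04215079]), 'opening': 1.001960516230304}
[[-0.001  0.338  0.941  0.194]
 [-0.002  0.941 -0.338  0.541]
 [-1.    -0.002 -0.     0.23 ]
 [ 0.     0.     0.     1.   ]] 0.0187
scene [[0.48, -0.44, 0.759, -0.158], [-0.877, -0.241, 0.415, -0.559], [-0.0, -0.865, -0.502, 0.57], [0.0, 0.0, 0.0, 1.0]] [[384.2, 0.0, 271.7], [0.0, 384.2, 209.2], [0.0, 0.0, 1.0]]
scene press [(0.6, [0.5336, -0.245, 0.0016])]
scene cover [(0.96, [0.5313, -0.2463, 0.0412]), (0.74, [0.5431, -0
[... 1388 characters left out ...]
p_1_top [(0.5, [0.4884, -0.1817, 0.0713])]
side cap_2_top [(0.7, [0.5405, -0.1567, 0.015]), (0.53, [0.5842, -0.1845, 0.0829])]
side cap_3_top [(0.57, [0.5798, -0.3177, 0.0792])]
side cap_4_top []
side spoon_round [(0.4, [0.5708, -0.4787, -0.0052])]
side hake_brush [(0.57, [0.7422, -0.0869, -0.0009])]
wrist [[0.338, 0.9, 0.274, 0.123], [0.941, -0.324, -0.099, 0.565], [-0.0, 0.291, -0.957, 0.375], [0.0, 0.0, 0.0, 1.0]] [[354.0, 0.0, 282.9], [0.0, 354.0, 205.1], [0.0, 0.0, 1.0]]
wrist press []
wrist cover []
wrist press_board_1 [(0.51, [0.39, 0.1621, 0.0026])]
wrist board_tail []
wrist cap_1_top []
wrist cap_2_top []
wrist cap_3_top []
wrist cap_4_top []
wrist spoon_round []
wrist hake_brush []
```

View pics/scene0.png

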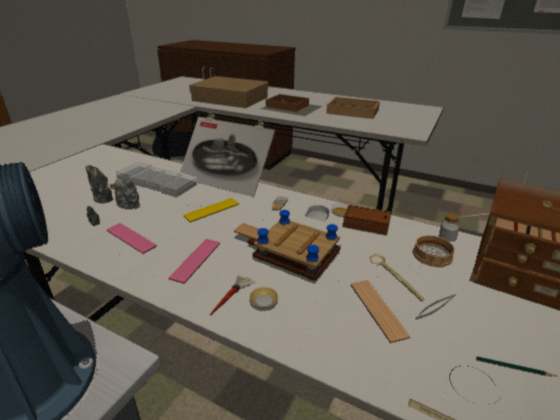

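View pics/side0.png

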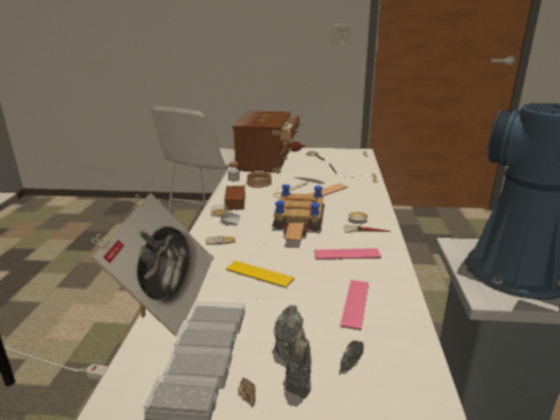

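The press is at scene (297,245). The board under its cover has its natural-wood tail at scene (247,232) and side (295,232), and that one fits press_board_1. The pinks at scene (130,238) and (195,260), the yellow at (212,210) and the spare at (378,310) are not in the press. I'll move above the tail and confirm there in the wrist view.

```bash
cat >> h.py <<'E'
def plan(p,yaw,n,g,turn=True):
    """yaw: of tool z in world (rad), tool pointing down; n rows"""
    M=T(); x=np.array([0,0,-1.]); z=np.array([np.cos(yaw),np.sin(yaw),0]); G=np.c_[x,np.cross(z,x),z]
    rv=(R.from_matrix(M[:3,:3]).inv()*R.from_matrix(G)).as_rotvec()
    step=(np.array(p)-M[:3,3])/n; A=M[:3,:3].copy(); print('rotdeg',np.degrees(rv).round(2),'d',(np.array(p)-M[:3,3]).round(4))
    for i in range(n):
        print([*np.degrees(rv/n).round(1).tolist(),*(A.T@step).round(4).tolist(),g]); A=A@R.from_rotvec(rv/n).as_matrix()
E
python3 - <<'E'
from h import *
plan([.541,0,.23],-np.pi/2-.05,16,1)
E
```

```text
rotdeg [73.11  0.    0.  ] d [ 0.3466 -0.5412 -0.0013]
[4.6, 0.0, 0.0, 0.0001, -0.0245, 0.0318, 1]
[4.6, 0.0, 0.0, 0.0001, -0.0219, 0.0337, 1]
[4.6, 0.0, 0.0, 0.0001, -0.0191, 0.0353, 1]
[4.6, 0.0, 0.0, 0.0001, -0.0163, 0.0367, 1]
[4.6, 0.0, 0.0, 0.0001, -0.0133, 0.0379, 1]
[4.6, 0.0, 0.0, 0.0001, -0.0102, 0.0388, 1]
[4.6, 0.0, 0.0, 0.0001, -0.0071, 0.0395, 1]
[4.6, 0.0, 0.0, 0.0001, -0.0039, 0.04, 1]
[4.6, 0.0, 0.0, 0.0001, -0.0007, 0.0402, 1]
[4.6, 0.0, 0.0, 0.0001, 0.0025, 0.0401, 1]
[4.6, 0.0, 0.0, 0.0001, 0.0057, 0.0398, 1]
[4.6, 0.0, 0.0, 0.0001, 0.0088, 0.0392, 1]
[4.6, 0.0, 0.0, 0.0001, 0.0119, 0.0384, 1]
[4.6, 0.0, 0.0, 0.0001, 0.0149, 0.0373, 1]
[4.6, 0.0, 0.0, 0.0001, 0.0178, 0.036, 1]
[4.6, 0.0, 0.0, 0.0001, 0.0206, 0.0345, 1]
```

Emit:
carry_out(
  motion=[4.6, 0, 0, 0, -0.0245, 0.032, 1, 4.6, 0, 0, 0, -0.022, 0.034, 1, 4.6, 0, 0, 0, -0.019, 0.035, 1, 4.6, 0, 0, 0, -0.016, 0.037, 1, 4.6, 0, 0, 0, -0.013, 0.038, 1, 4.6, 0, 0, 0, -0.01, 0.039, 1, 4.6, 0, 0, 0, -0.007, 0.0395, 1, 4.6, 0, 0, 0, -0.004, 0.04, 1, 4.6, 0, 0, 0, -0.001, 0.04, 1, 4.6, 0, 0, 0, 0.0025, 0.04, 1],
)

```text
time_s: 2.65
eef_pos: [0.4124, 0.1925, 0.2322]
eef_rot: [0.59, 0.392, 0.589, -0.388]
wrist_force: [0.1, 1.0, -0.7]
opening: 0.005
```

Run:
```python
from h import *
plan([.541,0,.2],-np.pi/2-.05,6,1)
```

```text
rotdeg [25.87 -0.16 -0.3 ] d [ 0.1286 -0.1925 -0.0322]
[4.3, -0.0, -0.0, 0.0054, 0.0072, 0.0379, 1]
[4.3, -0.0, -0.0, 0.0054, 0.01, 0.0373, 1]
[4.3, -0.0, -0.0, 0.0054, 0.0128, 0.0364, 1]
[4.3, -0.0, -0.0, 0.0054, 0.0155, 0.0353, 1]
[4.3, -0.0, -0.0, 0.0054, 0.0181, 0.0341, 1]
[4.3, -0.0, -0.0, 0.0054, 0.0206, 0.0326, 1]
```

Emit:
carry_out(
  motion=[4.3, 0, 0, 0.005, 0.007, 0.038, 1, 4.3, 0, 0, 0.005, 0.01, 0.0375, 1, 4.3, 0, 0, 0.005, 0.013, 0.0365, 1, 4.3, 0, 0, 0.005, 0.0155, 0.0355, 1, 4.3, 0, 0, 0.005, 0.018, 0.034, 1, 4.3, 0, 0, 0.005, 0.0205, 0.033, 1, 0, 0, 0, 0, 0, 0, 1],
)

```text
time_s: 3.35
eef_pos: [0.5466, -0.0155, 0.2033]
eef_rot: [0.483, 0.522, 0.479, -0.515]
wrist_force: [-0.0, -0.1, 0.1]
opening: -0.001
```

Run:
```python
from h import *
print(T().round(4))
im=ctrl.camera('wrist'); cv2.imwrite('pics/w1.png',im)
for t in ['cover','press','board_tail','cap_1_top','cap_2_top','cap_3_top','cap_4_top']: print(t,lm('wrist',t))
```

```text
[[ 0.0113  0.9971 -0.0758  0.5466]
 [ 0.0029 -0.0758 -0.9971 -0.0155]
 [-0.9999  0.011  -0.0037  0.2033]
 [ 0.      0.      0.      1.    ]]
cover []
press []
board_tail [(0.66, [0.531, 0.1031, 0.0081]), (0.62, [0.5319, -0.0713, 0.0204])]
cap_1_top []
cap_2_top []
cap_3_top []
cap_4_top []
```

View pics/w1.png

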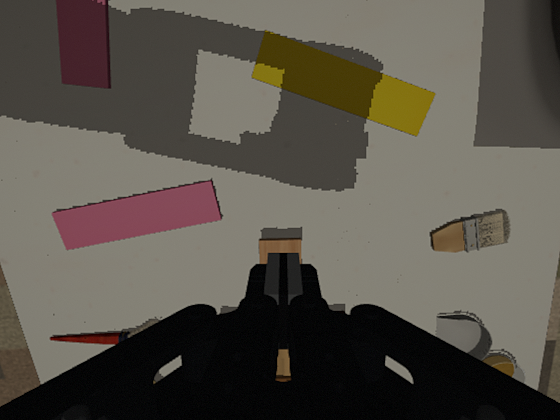

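Run:
```python
from h import *
P=campose('wrist');K=np.array(ctrl.camera_params('wrist')['mtx'])
im=cv2.imread('pics/w1.png'); c=im[215:260,240:320]; cv2.imwrite('pics/c.png',cv2.resize(c,None,fx=8,fy=8,interpolation=0))
for u,v in [(259,239),(302,239),(262,256)]:
  d=P[:3,:3]@np.linalg.solve(K,[u,v,1]); s=(.025-P[2,3])/d[2]; print((P[:3,3]+s*d).round(4))
for n in ['scene','side']:
  ctrl.camera(n)
  print(n,[(t,lm(n,t)[:2]) for t in ['press','cover','cap_1_top','cap_2_top','cap_3_top','cap_4_top']])
```

```text
[ 0.5184 -0.0675  0.025 ]
[ 0.5604 -0.0706  0.025 ]
[ 0.5198 -0.0858  0.025 ]
scene [('press', [(0.75, [0.534, -0.2459, 0.0016])]), ('cover', [(0.91, [0.5332, -0.2488, 0.0412]), (0.15, [0.5326, -0.2473, 0.0053])]), ('cap_1_top', [(0.52, [0.4884, -0.1816, 0.0809])]), ('cap_2_top', [(0.56, [0.5889, -0.189, 0.0797])]), ('cap_3_top', [(0.61, [0.5782, -0.3209, 0.0817])]), ('cap_4_top', [(0.58, [0.4812, -0.314, 0.079])])]
side [('press', [(0.71, [0.5323, -0.2466, 0.0014])]), ('cover', [(0.82, [0.5305, -0.2438, 0.036])]), ('cap_1_top', [(0.4, [0.4875, -0.1801, 0.0731])]), ('cap_2_top', [(0.68, [0.534, -0.2467, 0.0007]), (0.53, [0.5867, -0.186, 0.0807])]), ('cap_3_top', []), ('cap_4_top', [(0.57, [0.477, -0.3113, 0.077])])]
```

View pics/c.png

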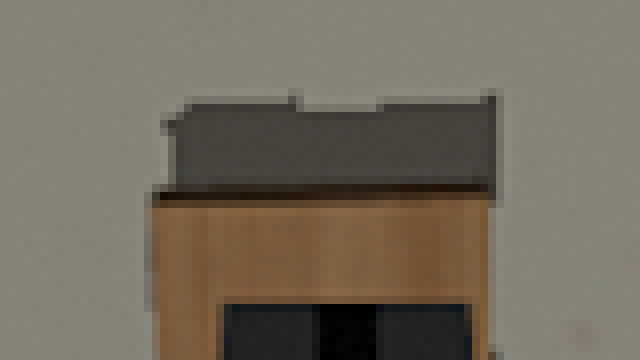

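The crop shows a natural-wood board 42 mm wide with its tail edge at wrist pixels (259..302, 239), which is world (0.539, -0.070). So it is press_board_1, about 53 mm outside.

Run:
```python
from h import *
plan([.543,-.035,.012],-np.pi/2-.06,5,1)
```

```text
rotdeg [-0.57 -0.28 -0.61] d [-0.0019 -0.0235 -0.1919]
[-0.1, -0.1, -0.1, 0.0384, -0.0005, 0.0049, 1]
[-0.1, -0.1, -0.1, 0.0384, -0.0004, 0.0049, 1]
[-0.1, -0.1, -0.1, 0.0384, -0.0003, 0.0048, 1]
[-0.1, -0.1, -0.1, 0.0384, -0.0003, 0.0048, 1]
[-0.1, -0.1, -0.1, 0.0384, -0.0002, 0.0047, 1]
```

Emit:
carry_out(
  motion=[-0.3, -0.2, -0.5, 0.04, 0, 0.005, 1, -0.2, -0.1, -0.1, 0.04, 0, 0.004, 1, 0, 0, 0, 0.04, 0, 0.004, 1, 0, 0, 0, 0.04, 0, 0.004, 1, 0, 0, 0, 0.012, 0, 0.001, 1, 0, 0, 0, 0.005, 0, 0, 1, 0, 0, 0, 0, 0, 0, 1],
)

```text
time_s: 5.15
eef_pos: [0.5492, -0.0309, 0.0258]
eef_rot: [0.487, 0.517, 0.482, -0.513]
wrist_force: [0.6, -0.3, 0.2]
opening: -0.001
```

Emit:
carry_out(
  motion=[0, 0, 0, 0.007, -0.004, 0.004, 1, 0, 0, 0, 0.004, -0.003, 0.008, 1, 0, 0, 0, 0.001, 0, 0.012, 1, 0, 0, 0, 0, 0, 0.012, 1, 0, 0, 0, 0, 0, 0.015, 1, 0, 0, 0, 0, 0, 0.015, 1],
)

```text
time_s: 5.75
eef_pos: [0.5422, -0.1016, 0.0195]
eef_rot: [0.492, 0.518, 0.479, -0.511]
wrist_force: [-0.0, 0.4, 0.0]
opening: 0.001
```

Emit:
carry_out(
  motion=[0, 0, 0, 0.007, 0, 0, 1, 0, 0, 0, 0.001, 0, 0.002, 1],
)

```text
time_s: 5.95
eef_pos: [0.5427, -0.1072, 0.0117]
eef_rot: [0.491, 0.519, 0.477, -0.511]
wrist_force: [0.3, 0.8, -0.8]
opening: -0.003
```

Run:
```python
from h import *
o=ctrl.get_obs();print(T().round(4),o['wrist_force'])
plan([.5405,-.1125,.012],-np.pi/2-.06,2,1)
```

```text
[[ 0.021   0.9979 -0.0618  0.5427]
 [-0.0068 -0.0616 -0.9981 -0.1072]
 [-0.9998  0.0213  0.0055  0.0117]
 [ 0.      0.      0.      1.    ]] [ 0.29643341  0.84984074 -0.80876367]
rotdeg [-0.1   0.32 -1.22] d [-0.0022 -0.0053  0.0003]
[-0.1, 0.2, -0.6, -0.0002, -0.0009, 0.0027, 1]
[-0.1, 0.2, -0.6, -0.0002, -0.0009, 0.0027, 1]
```

Emit:
carry_out(
  motion=[0, 0.2, -0.6, 0, -0.001, 0.002, 1, 0, 0.1, -0.6, 0, 0, 0.002, 1, 0, 0, 0, 0, 0, 0.002, 1],
)

```text
time_s: 6.25
eef_pos: [0.5409, -0.1124, 0.011]
eef_rot: [-0.483, -0.515, -0.485, 0.515]
wrist_force: [1.1, 9.5, 4.7]
opening: -0.001
```

Emit:
carry_out(
  motion=[0, 0, 0, 0, 0, 0.003, 1, 0, 0, 0, 0, 0, 0.002, 1],
)

```text
time_s: 6.45
eef_pos: [0.5409, -0.1123, 0.0111]
eef_rot: [0.481, 0.517, 0.488, -0.514]
wrist_force: [1.1, 5.2, 3.0]
opening: -0.001
```

Emit:
carry_out(
  motion=[0, 0, 0, 0, 0, -0.012, 1, 0, 0, 0, 0, 0, -0.01, 1, 0, 0, 0, -0.04, 0, 0, 1, 0, 0, 0, -0.04, 0, 0, 1, 0, 0, 0, -0.02, -0.02, 0, 1, 0, 0, 0, -0.005, -0.015, 0.01, 1],
)

```text
time_s: 7.05
eef_pos: [0.506, -0.093, 0.1176]
eef_rot: [0.481, 0.514, 0.491, -0.513]
wrist_force: [-0.4, -0.5, -0.5]
opening: -0.003
```

Run:
```python
from h import *
print(T().round(4))
im=ctrl.camera('wrist'); cv2.imwrite('pics/w2.png',im); b=ctrl.camera('side')
print('tail',lm('wrist','board_tail'),lm('side','board_tail'))
print([(t,lm('side',t)[:2]) for t in ['cap_1_top','cap_2_top']])
cv2.imwrite('pics/s2.png',np.vstack([cv2.resize(b[170:250,250:350],(700,560),interpolation=2)]))
```

```text
[[-0.0084  0.9984 -0.0558  0.506 ]
 [ 0.0106 -0.0557 -0.9984 -0.093 ]
 [-0.9999 -0.009  -0.0101  0.1176]
 [ 0.      0.      0.      1.    ]]
tail [(0.91, [0.3173, -0.0543, 0.0033]), (0.57, [0.5348, -0.1252, 0.0205])] [(0.91, [0.535, 0.0996, 0.0055]), (0.86, [0.4095, 0.2465, -0.0]), (0.6, [0.5388, -0.1216, 0.0171])]
[('cap_1_top', [(0.41, [0.4864, -0.1787, 0.0716])]), ('cap_2_top', [(0.44, [0.5851, -0.1847, 0.0815])])]
```

View pics/s2.png

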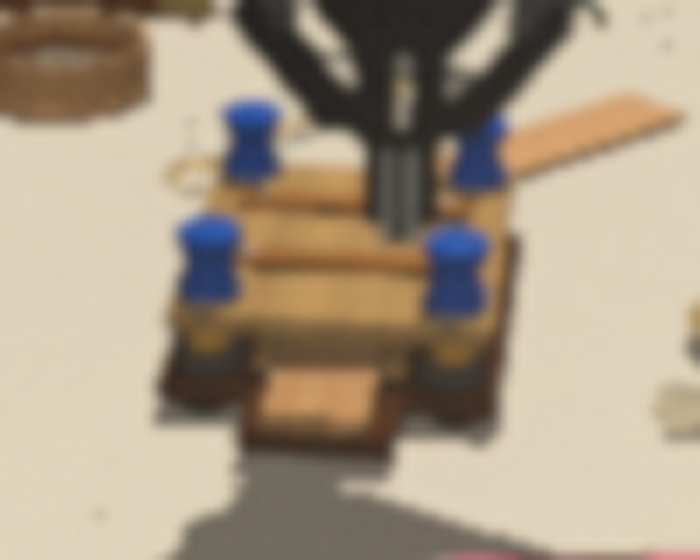

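View pics/w2.png

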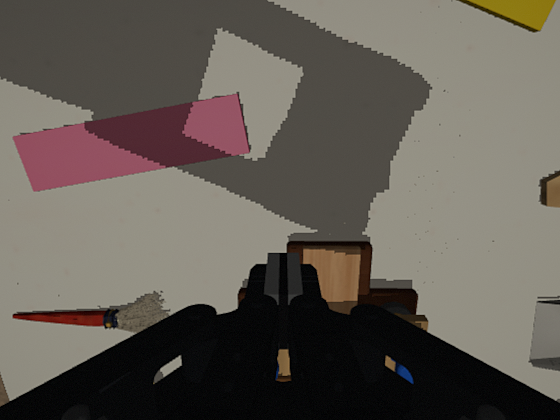

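Run:
```python
from h import *
# pose at picture time = still
P=campose('wrist');K=np.array(ctrl.camera_params('wrist')['mtx'])
im=cv2.imread('pics/w2.png')
print([(v,im[v,330].tolist()) for v in range(228,254)])
for v in range(236,252,2):
  d=P[:3,:3]@np.linalg.solve(K,[330,v,1]); print(v,[(P[:3,3]+(z-P[2,3])/d[2]*d)[:2].round(4).tolist() for z in (.02,.027)])
plan([.487,-.181,.115],-np.pi/2-.06,4,1)
```

```text
[(228, [70, 76, 80]), (229, [70, 77, 80]), (230, [69, 76, 79]), (231, [70, 76, 80]), (232, [70, 76, 80]), (233, [77, 84, 87]), (234, [81, 89, 91]), (235, [69, 75, 80]), (236, [70, 77, 80]), (237, [69, 75, 79]), (238, [70, 77, 80]), (239, [73, 80, 83]), (240, [65, 71, 76]), (241, [26, 31, 38]), (242, [0, 2, 8]), (243, [4, 4, 13]), (244, [6, 7, 16]), (245, [13, 20, 30]), (246, [20, 33, 46]), (247, [23, 34, 50]), (248, [25, 38, 53]), (249, [29, 44, 62]), (250, [49, 75, 102]), (251, [70, 106, 144]), (252, [68, 101, 138]), (253, [66, 100, 135])]
236 [[0.5358, -0.1166], [0.535, -0.1138]]
238 [[0.5357, -0.1181], [0.535, -0.1153]]
240 [[0.5357, -0.1196], [0.535, -0.1168]]
242 [[0.5357, -0.1212], [0.5349, -0.1183]]
244 [[0.5356, -0.1228], [0.5349, -0.1198]]
246 [[0.5356, -0.1243], [0.5349, -0.1213]]
248 [[0.5356, -0.1259], [0.5348, -0.1228]]
250 [[0.5355, -0.1275], [0.5348, -0.1244]]
rotdeg [ 0.11 -0.68  0.74] d [-0.0184 -0.0875  0.0004]
[0.0, -0.2, 0.2, -0.0003, -0.0033, 0.0221, 1]
[0.0, -0.2, 0.2, -0.0003, -0.0033, 0.0221, 1]
[0.0, -0.2, 0.2, -0.0002, -0.0033, 0.0221, 1]
[0.0, -0.2, 0.2, -0.0002, -0.0033, 0.0221, 1]
```

The tail's top edge is at row 250, world y -0.124, and the tongue end is at row 245, y -0.123. The board is flush to about 1 mm. Next is cap 1.

Emit:
carry_out(
  motion=[0, -0.3, 0.3, 0, -0.003, 0.025, 1, 0, -0.3, 0.3, 0, -0.004, 0.025, 1, 0, 0, 0, 0, -0.004, 0.022, 1, 0, 0, 0, 0.005, -0.002, 0.008, 1, 0, 0, 0, 0.012, 0, 0, 1, 0, 0, 0, 0.008, 0, 0, 1, 0, 0, 0, 0, 0, 0, 1],
)

```text
time_s: 8.05
eef_pos: [0.4874, -0.1703, 0.0811]
eef_rot: [-0.482, -0.513, -0.49, 0.514]
wrist_force: [0.1, 0.6, -0.3]
opening: 0.002
```

Emit:
carry_out(
  motion=[0, 0, 0, -0.004, 0, 0.005, 1, 0, 0, 0, 0, 0, 0.007, 1, 0, 0, 0, 0.002, 0, 0.002, 1, 0, 0, 0, 0.003, 0, 0, 1, 0, 0, 0, 0.003, 0, 0, 1, 0, 0, 0, 0.002, 0, 0, 1],
)

```text
time_s: 8.65
eef_pos: [0.4876, -0.1837, 0.0762]
eef_rot: [-0.483, -0.512, -0.491, 0.513]
wrist_force: [-2.2, 1.9, 6.4]
opening: -0.002
```

Emit:
carry_out(
  motion=[0, 0, 0, 0.001, 0, 0, 1, 0, 0, 0, 0.0005, 0, 0, 1],
)

```text
time_s: 8.85
eef_pos: [0.4875, -0.1837, 0.0757]
eef_rot: [-0.483, -0.512, -0.491, 0.514]
wrist_force: [-1.7, 1.6, 4.8]
opening: -0.001
```

Emit:
carry_out(
  motion=[0, 0, 0, 0.002, 0, 0, 1],
)

```text
time_s: 8.95
eef_pos: [0.4875, -0.1837, 0.0744]
eef_rot: [-0.483, -0.512, -0.491, 0.514]
wrist_force: [-2.8, 0.7, 8.1]
opening: 0.001
```

Run:
```python
from h import *
print(T().round(4))
M=T();M[2,3]=.088
import h
h.T=lambda:M
plan([.5793,-.3174,.090],-np.pi/2-.06,5,1)
```

```text
[[-0.0092  0.9986 -0.0522  0.4875]
 [ 0.0069 -0.0521 -0.9986 -0.1837]
 [-0.9999 -0.0095 -0.0064  0.0744]
 [ 0.      0.      0.      1.    ]]
rotdeg [ 0.45 -0.37  0.55] d [ 0.0918 -0.1337  0.002 ]
[0.1, -0.1, 0.1, -0.0008, 0.0197, 0.0257, 1]
[0.1, -0.1, 0.1, -0.0007, 0.0198, 0.0257, 1]
[0.1, -0.1, 0.1, -0.0006, 0.0198, 0.0257, 1]
[0.1, -0.1, 0.1, -0.0005, 0.0198, 0.0257, 1]
[0.1, -0.1, 0.1, -0.0005, 0.0199, 0.0256, 1]
```

Emit:
carry_out(
  motion=[0, 0, 0, -0.012, 0, 0, 1, 0.1, -0.1, 0.1, -0.008, 0.02, 0.025, 1, 0.1, -0.1, 0.1, 0, 0.02, 0.026, 1, 0.1, -0.1, 0.1, 0, 0.02, 0.026, 1, 0.1, 0, 0.1, 0, 0.018, 0.026, 1, 0, 0, 0, 0, 0.005, 0.014, 1, 0, 0, 0, 0, 0, 0.003, 1, 0, 0, 0, 0, 0, 0, 1],
)

```text
time_s: 9.75
eef_pos: [0.5676, -0.3121, 0.0987]
eef_rot: [0.486, 0.514, 0.485, -0.514]
wrist_force: [0.9, 1.2, 0.1]
opening: -0.001
```

Need +12 mm x, −5 mm y, then down to about 0.0750.

Emit:
carry_out(
  motion=[0, 0, 0, 0.006, 0.01, 0.004, 1, 0, 0, 0, 0.006, 0.003, 0.001, 1, 0, 0, 0, 0.006, 0, 0, 1, 0, 0, 0, 0.003, 0, 0, 1, 0, 0, 0, 0.002, 0, 0, 1],
)

```text
time_s: 10.25
eef_pos: [0.5815, -0.3164, 0.0761]
eef_rot: [-0.487, -0.514, -0.485, 0.514]
wrist_force: [-2.5, -0.2, 7.4]
opening: -0.002
```

Emit:
carry_out(
  motion=[0, 0, 0, 0.002, 0, 0, 1],
)

```text
time_s: 10.35
eef_pos: [0.5815, -0.3165, 0.0747]
eef_rot: [-0.487, -0.513, -0.485, 0.514]
wrist_force: [-2.2, 1.1, 6.4]
opening: 0.004
```

Emit:
carry_out(
  motion=[0, 0, 0, -0.014, 0, 0, 1, 0, 0, 0, -0.006, 0, -0.025, 1, 0, 0, 0, 0, 0, -0.03, 1, 0, 0, 0, 0, 0, -0.03, 1, 0, 0, 0, 0, 0, -0.025, 1, 0, 0, 0, 0, 0, -0.01, 1, 0, 0, 0, 0, 0, 0, 1],
)

```text
time_s: 11.05
eef_pos: [0.5878, -0.1916, 0.098]
eef_rot: [-0.487, -0.513, -0.485, 0.514]
wrist_force: [-0.3, -1.1, 0.0]
opening: 0.0
```

Emit:
carry_out(
  motion=[0, 0, 0, 0.006, 0, -0.004, 1, 0, 0, 0, 0.006, 0, 0, 1, 0, 0, 0, 0.006, 0, 0, 1, 0, 0, 0, 0.003, 0, 0, 1, 0, 0, 0, 0.002, 0, 0, 1, 0, 0, 0, 0.002, 0, 0, 1],
)

```text
time_s: 11.65
eef_pos: [0.589, -0.1903, 0.0726]
eef_rot: [0.486, 0.515, 0.484, -0.514]
wrist_force: [-1.6, 4.6, 7.8]
opening: 0.001
```

Emit:
carry_out(
  motion=[0, 0, 0, -0.015, 0, 0, 1, 0, 0, 0, -0.007, -0.02, 0.025, 1, 0, 0, 0, 0, -0.022, 0.028, 1, 0, 0, 0, 0, -0.022, 0.028, 1, 0, 0, 0, 0, -0.02, 0.025, 1, 0, 0, 0, 0, -0.008, 0.01, 1, 0, 0, 0, 0, 0, 0, 1],
)

```text
time_s: 12.35
eef_pos: [0.4874, -0.3084, 0.0983]
eef_rot: [0.487, 0.515, 0.482, -0.515]
wrist_force: [-0.8, 0.1, -0.4]
opening: -0.002
```

Emit:
carry_out(
  motion=[0, 0, 0, 0.006, -0.008, 0.003, 1, 0, 0, 0, 0.006, 0, 0, 1, 0, 0, 0, 0.006, 0, 0, 1, 0, 0, 0, 0.003, 0, 0, 1, 0, 0, 0, 0.002, 0, 0, 1, 0, 0, 0, 0.001, 0, 0, 1],
)

```text
time_s: 12.95
eef_pos: [0.4812, -0.3103, 0.0742]
eef_rot: [-0.489, -0.513, -0.482, 0.515]
wrist_force: [-4.1, -0.8, 7.1]
opening: -0.004
```

Emit:
carry_out(
  motion=[0, 0, 0, -0.02, 0, 0, 1, 0, 0, 0, -0.04, -0.02, 0, 1, 0, 0, 0, -0.02, -0.02, 0, 1],
)

```text
time_s: 13.25
eef_pos: [0.4407, -0.3033, 0.1506]
eef_rot: [-0.487, -0.512, -0.487, 0.513]
wrist_force: [0.2, -0.2, 0.1]
opening: -0.001
```

Run:
```python
from h import *
print(T().round(4))
a=ctrl.camera('scene');b=ctrl.camera('side')
a=cv2.resize(a[200:280,225:345],(780,520),interpolation=2)
cv2.imwrite('pics/a3.png',a)
```

```text
[[-1.600e-03  9.987e-01 -5.120e-02  4.407e-01]
 [-8.000e-04 -5.120e-02 -9.987e-01 -3.033e-01]
 [-1.000e+00 -1.500e-03  8.000e-04  1.506e-01]
 [ 0.000e+00  0.000e+00  0.000e+00  1.000e+00]]
```

View pics/a3.png

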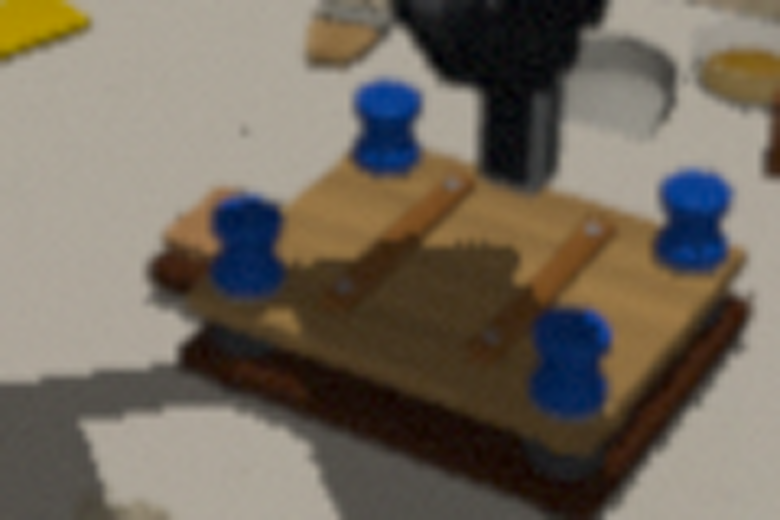

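The cover is level with all four caps at half-way (scene crop: caps at (247,245), (387,125), (693,220) and (570,360)). For round two I'll take cap 1 to about 11 mm, cap 3 home, then cap 1 home.

Emit:
carry_out(
  motion=[0, 0, 0, 0.01, 0.008, -0.025, 1, 0, 0, 0, 0.01, 0.008, -0.025, 1, 0, 0, 0, 0.01, 0.008, -0.025, 1, 0, 0, 0, 0.01, 0.007, -0.025, 1, 0, 0, 0, 0.008, 0.004, -0.012, 1, 0, 0, 0, 0, 0, 0, 1],
)

```text
time_s: 13.95
eef_pos: [0.484, -0.1874, 0.0952]
eef_rot: [-0.486, -0.512, -0.487, 0.514]
wrist_force: [-0.2, -0.6, -0.4]
opening: -0.001
```

Emit:
carry_out(
  motion=[0, 0, 0, 0.007, 0.003, -0.005, 1, 0, 0, 0, 0.006, 0, 0, 1, 0, 0, 0, 0.004, 0, 0, 1, 0, 0, 0, 0.003, 0, 0, 1, 0, 0, 0, 0.002, 0, 0, 1],
)

```text
time_s: 14.45
eef_pos: [0.488, -0.1845, 0.0719]
eef_rot: [-0.486, -0.513, -0.487, 0.514]
wrist_force: [-1.1, 4.6, 7.9]
opening: -0.005
```

Emit:
carry_out(
  motion=[0, 0, 0, 0.002, 0, 0, 1, 0, 0, 0, -0.015, 0, 0, 1, 0, 0, 0, -0.008, 0.02, 0.025, 1, 0, 0, 0, 0, 0.022, 0.028, 1, 0, 0, 0, 0, 0.022, 0.028, 1, 0, 0, 0, 0, 0.022, 0.026, 1, 0, 0, 0, 0, 0.01, 0.012, 1, 0, 0, 0, 0, 0, 0, 1],
)

```text
time_s: 15.25
eef_pos: [0.5787, -0.3173, 0.0943]
eef_rot: [-0.485, -0.514, -0.485, 0.515]
wrist_force: [-0.2, -0.3, 1.0]
opening: -0.001
```

Right over cap 3; now fully home.

Emit:
carry_out(
  motion=[0, 0, 0, 0.007, 0, 0, 1, 0, 0, 0, 0.006, 0, 0, 1, 0, 0, 0, 0.003, 0, 0, 1, 0, 0, 0, 0.003, 0, 0, 1, 0, 0, 0, 0.003, 0, 0, 1, 0, 0, 0, 0.003, 0, 0, 1, 0, 0, 0, 0.003, 0, 0, 1],
)

```text
time_s: 15.95
eef_pos: [0.577, -0.3161, 0.068]
eef_rot: [-0.486, -0.513, -0.484, 0.515]
wrist_force: [-4.2, 0.8, 9.5]
opening: -0.002
```

Emit:
carry_out(
  motion=[0, 0, 0, 0.003, 0, 0, 1, 0, 0, 0, 0.003, 0, 0, 1, 0, 0, 0, 0.002, 0, 0, 1],
)

```text
time_s: 16.25
eef_pos: [0.5771, -0.3162, 0.0668]
eef_rot: [-0.487, -0.512, -0.484, 0.515]
wrist_force: [-4.3, 1.3, 8.4]
opening: -0.004
```

Emit:
carry_out(
  motion=[0, 0, 0, 0.004, 0, 0, 1, 0, 0, 0, 0.004, 0, 0, 1],
)

```text
time_s: 16.45
eef_pos: [0.5773, -0.3164, 0.0666]
eef_rot: [-0.488, -0.511, -0.484, 0.516]
wrist_force: [-11.1, 7.0, 26.7]
opening: -0.002
```

Emit:
carry_out(
  motion=[0, 0, 0, -0.015, 0, 0, 1, 0, 0, 0, -0.012, -0.02, -0.025, 1, 0, 0, 0, 0, -0.022, -0.028, 1, 0, 0, 0, 0, -0.022, -0.028, 1, 0, 0, 0, 0, -0.021, -0.026, 1, 0, 0, 0, 0, -0.009, -0.012, 1, 0, 0, 0, 0, 0, 0, 1],
)

```text
time_s: 17.15
eef_pos: [0.4856, -0.1854, 0.0946]
eef_rot: [-0.49, -0.511, -0.484, 0.515]
wrist_force: [-0.4, -0.4, -0.5]
opening: -0.001
```

Emit:
carry_out(
  motion=[0, 0, 0, 0.008, 0.002, -0.003, 1, 0, 0, 0, 0.007, 0, 0, 1, 0, 0, 0, 0.004, 0, 0, 1, 0, 0, 0, 0.003, 0, 0, 1, 0, 0, 0, 0.003, 0, 0, 1, 0, 0, 0, 0.003, 0, 0, 1, 0, 0, 0, 0.004, 0, 0, 1, 0, 0, 0, 0.004, 0, 0, 1],
)

```text
time_s: 17.95
eef_pos: [0.4908, -0.1849, 0.0661]
eef_rot: [-0.489, -0.511, -0.485, 0.515]
wrist_force: [-19.7, 12.8, 48.3]
opening: -0.001
```

Emit:
carry_out(
  motion=[0, 0, 0, -0.015, 0, 0, 1, 0, 0, 0, -0.012, 0.02, 0, 1, 0, 0, 0, 0, 0.025, 0, 1, 0, 0, 0, 0, 0.025, 0, 1, 0, 0, 0, 0, 0.015, -0.001, 1, 0, 0, 0, 0, 0.008, 0, 1, 0, 0, 0, 0, 0, 0, 1],
)

```text
time_s: 18.65
eef_pos: [0.5882, -0.1918, 0.095]
eef_rot: [-0.489, -0.511, -0.483, 0.516]
wrist_force: [-0.1, 0.4, 0.9]
opening: 0.0
```

Emit:
carry_out(
  motion=[0, 0, 0, 0.008, -0.001, -0.004, 1, 0, 0, 0, 0.007, 0, 0, 1, 0, 0, 0, 0.004, 0, 0, 1, 0, 0, 0, 0.003, 0, 0, 1, 0, 0, 0, 0.003, 0, 0, 1, 0, 0, 0, 0.003, 0, 0, 1, 0, 0, 0, 0.003, 0, 0, 1],
)

```text
time_s: 19.35
eef_pos: [0.5855, -0.1876, 0.0663]
eef_rot: [-0.488, -0.512, -0.484, 0.516]
wrist_force: [-13.2, 6.9, 33.0]
opening: 0.001
```

Home. On to cap 4.

Emit:
carry_out(
  motion=[0, 0, 0, -0.015, 0, 0, 1, 0, 0, 0, -0.012, -0.02, 0.025, 1, 0, 0, 0, 0, -0.022, 0.028, 1, 0, 0, 0, 0, -0.022, 0.028, 1, 0, 0, 0, 0, -0.02, 0.025, 1, 0, 0, 0, 0, -0.012, 0.012, 1, 0, 0, 0, 0, 0, 0, 1],
)

```text
time_s: 20.05
eef_pos: [0.4788, -0.3031, 0.0966]
eef_rot: [-0.49, -0.511, -0.483, 0.516]
wrist_force: [-0.2, -0.2, -0.6]
opening: -0.004
```

Emit:
carry_out(
  motion=[0, 0, 0, 0.008, 0, 0.008, 1, 0, 0, 0, 0.007, 0, 0, 1, 0, 0, 0, 0.004, 0, 0, 1, 0, 0, 0, 0.003, 0, 0, 1, 0, 0, 0, 0.003, 0, 0, 1, 0, 0, 0, 0.003, 0, 0, 1, 0, 0, 0, 0.003, 0, 0, 1],
)

```text
time_s: 20.75
eef_pos: [0.4799, -0.3112, 0.0663]
eef_rot: [-0.491, -0.509, -0.485, 0.516]
wrist_force: [-14.2, 8.6, 42.2]
opening: 0.001
```

Home. Now I'll lift clear and check.

Emit:
carry_out(
  motion=[0, 0, 0, -0.02, 0, 0, 1, 0, 0, 0, -0.04, -0.02, 0, 1, 0, 0, 0, -0.04, -0.02, 0, 1, 0, 0, 0, -0.04, -0.02, 0, 1, 0, 0, 0, -0.03, 0, 0, 1, 0, 0, 0, 0, 0, 0, 1, 0, 0, 0, 0, 0, 0, 1],
)

```text
time_s: 21.45
eef_pos: [0.4203, -0.3019, 0.2409]
eef_rot: [-0.491, -0.507, -0.488, 0.514]
wrist_force: [-0.5, 1.1, -2.1]
opening: -0.002
```

Run:
```python
from h import *
o=ctrl.get_obs();print(o['eef_pos'],o['wrist_force'])
a=ctrl.camera('scene');b=ctrl.camera('side')
a=cv2.resize(a[200:280,225:345],(600,400),interpolation=2); b=cv2.resize(b[170:250,250:350],(250,200),interpolation=2)
c=np.zeros((600,600,3),np.uint8); c[:400]=a; c[400:,:250]=b; cv2.imwrite('pics/a4.png',c)
for n in ['scene','side']: print(n,[(t,lm(n,t)[-1:] if t=='board_tail' else lm(n,t)[:1]) for t in ['cover','cap_1_top','cap_2_top','cap_3_top','cap_4_top','hake_brush','spoon_round']])
print(lm('side','board_tail'),lm('scene','board_tail'))
```

```text
[ 0.42031371 -0.30193495  0.24086692] [-0.48298395  1.05238632 -2.14227476]
scene [('cover', [(0.63, [0.5335, -0.2509, 0.0309])]), ('cap_1_top', [(0.64, [0.483, -0.1818, 0.0686])]), ('cap_2_top', [(0.54, [0.5869, -0.189, 0.0655])]), ('cap_3_top', [(0.43, [0.5766, -0.3207, 0.0654])]), ('cap_4_top', [(0.5, [0.4811, -0.3154, 0.0654])]), ('hake_brush', [(0.68, [0.742, -0.0922, 0.0028])]), ('spoon_round', [(0.72, [0.5753, -0.4797, -0.0009])])]
side [('cover', [(0.76, [0.5326, -0.2466, 0.025])]), ('cap_1_top', [(0.65, [0.4887, -0.179, 0.06])]), ('cap_2_top', [(0.73, [0.5274, -0.2413, 0.0237])]), ('cap_3_top', [(0.65, [0.5813, -0.3117, 0.0631])]), ('cap_4_top', [(0.38, [0.4759, -0.3106, 0.0642])]), ('hake_brush', [(0.62, [0.7393, -0.0873, -0.0049])]), ('spoon_round', [(0.42, [0.5712, -0.4748, -0.0071])])]
[(0.96, [0.534, 0.0983, 0.0022]), (0.86, [0.3196, -0.0518, 0.0026]), (0.66, [0.477, -0.3091, 0.0608]), (0.64, [0.4079, 0.2463, -0.0004]), (0.51, [0.5326, -0.2421, 0.0251]), (0.47, [0.5445, -0.1254, 0.0185])] [(0.93, [0.3174, -0.0562, 0.0028]), (0.7, [0.4065, 0.2415, 0.0044]), (0.61, [0.5368, 0.0934, 0.0004]), (0.46, [0.5427, -0.1271, 0.0214])]
```

View pics/a4.png

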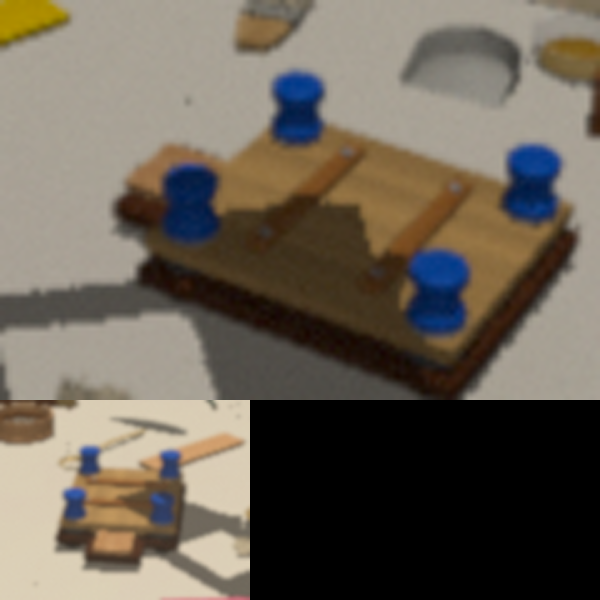

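The cover is down flat with all four caps low (caps at (190,200), (298,105), (532,180) and (438,290)). The board tail is flush at (170,175), and the arm is clear. Handing in.

```bash
python3 -c "
from bench import ctrl
print(ctrl.hand_in())"
```

```text
the job is handed in; nothing more can be done
None
```

I pushed the board home and pressed the four caps down in two rounds. The job was handed in at about 22 s of the 61 s allowed, and it gave no verdict.

- **Board:** it went in until the fingers met a firm stop. The wrist picture then showed the tail within about 1 mm of the tongue's end.
- **Half-way round:** I pressed caps 1, 3, 2 and 4 to about 7.6, 7.3, 9.4 and 7.8 mm. These depths are worked out from the tool height.
- **Fully-home round:** I first took cap 1 to about 11 mm to limit tilt. Then I pressed caps 3, 1, 2 and 4 firmly home, with the tool stopping at 66.1 to 66.6 mm.
- **Last checks:**
  - The pictures show the cover flat on its seats and the tail flush.
  - The scene camera put the caps at about 65 to 69 mm high and the cover at about 31 mm.
  - The side camera read the cover at 25 mm and the caps at 60 to 64 mm. It missed cap 2. The differences are about what these networks allow (4 mm).
  - The brush and spoon read within about 8 mm of where they started, inside the two cameras' scatter. I did not measure the spare board again, but never went near it.
  - The arm was clear, with about 2 N on the wrist.
- **Not measured:** the cover's tilt during the presses. I kept it small by choosing the order and depth of the presses.
- **Highest force:** the wrist force reached about 52 N (48 N vertical) as cap 1 went home, through the fingertips.

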